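# Turn round the row of stripped machine parts

### The arm

A 7-joint arm with a two-finger parallel gripper is mounted at the origin on the work surface. World frame = base frame: x ahead of the robot, y to its left, z up, the work surface at z = 0. Lengths are in m, angles in rad, forces in N, time in s.
With the tool pointing down it reaches from about 0.425 to 0.875 m from the base axis. Payload 4.7 kg.
Tool frame: the origin (TCP) lies midway between the tips of the shut fingers; the grasp point (between the pads) lies 19 mm behind it; z points along the fingers, y is the direction in which the jaws open and shut (so a half turn about z gives the same grasp; the last joint's range is limited). The gripper opens to 87 mm and grips with 3 to 60 N. Pads are 19 mm wide; open, the fingers measure 117 mm over their backs; the gripper's body (75 mm by 190 mm) begins 51 mm behind the grasp point.
Start: joints at [-1.095, 0.321, -0.07, 1.45, 0.023, 1.371, -0.057], TCP at [0.29, 0.582, 0.223] pointing down, gripper open.
Joint ranges: [-2.86, 2.86], [-0.3, 2.09], [-1.38, 1.24], [0.06, 2.45], [-1.56, 4.7], [0.09, 2.05], [-2.69, 2.69]. Speed limits (rad/s): [2.57, 2.57, 3.14, 3.14, 3.14, 3.14, 3.14].

### API

Orientations are given as a rotation vector (axis times angle).
In Python, from bench import * gives the robot as it stands. The module is installed in compiled form; this text tells all that it offers.
- The arm moves only by the tool play_rows, never from a script. Its argument "series" is one flat list of numbers, 7 for each row, row after row: the opening in per cent of the stroke, from 0 (shut) to 100 (fully open), then the shift along the tool's x, y, z in m, then the turn, a rotation vector about the tool's x, y, z in degrees. In form: [fingers, tx, ty, tz, rx, ry, rz, fingers, tx, ty, tz, rx, ry, rz, ...]. A call has 1 to 10 rows; each row is the pose to reach, as a shift and turn from the pose commanded when the call began, along the tool's axes at that moment; what a row does not reach only later rows make up. A row lasts 1/12 s, in which the tool goes at most 41.7 mm and 7.16 degrees, less where a joint would pass 70% of its speed; a pose out of reach is approached as far as the arm can. A call with a gripper value outside its range is refused whole. The fingers move at their own pace and stop on an object; "force" is the grip in N (left out, the last holds). Time passes only in rows, so rows that repeat a pose let the fingers close. It gives the time, the measured TCP pose, the force and the opening at its end, in the units of the state.
- get_state(): the state, without advancing time (a new reading comes with each control period).
- get_image(name): name is "side" or "top" or "wrist"; returns a dict with "frame" (480x640x3 uint8, red, green, blue), "fx", "fy", "cx", "cy" (pixels), "D" ([k1, k2, p1, p2, k3] as OpenCV has them; the pictures are not rectified), "R" (3x3) and "t" (3): a world point X has camera coordinates R X + t. Camera axes: x right, y down, z forward; pixel columns grow to the right and rows downward; lengths in m; the calibration is good to about 2 mm. A picture is of the moment at which its call begins. There is no depth.
- close_job(): hands the job in, once; it reports no verdict.
The state is a dict: "time": time; "joint_positions": joint angles; "qd": joint speeds; "joint_torque": joint torques, N m; "position": TCP position; "tool_rot": TCP orientation; "ft_force": force on the tool from outside, world axes, zero at the start; "torque": the same for the moment, N m; "grip_width": opening from 0.0 (shut) to 1.0 (fully open).
Only numpy, scipy, OpenCV 4.12 (cv2) and the standard library are available. Lean on these libraries where they do the work, as an engineer would, in place of code of your own. Each camera call takes 0.05 s, during which the arm holds its last target.

### The job

The four machine parts on the wooden strip stand in the order in which they came off their shaft. Move them all to the empty grey carry rack in the reverse order, so that the part now furthest left on the strip ends furthest right in the rack, and so on along the row (left and right as the robot sees them, looking ahead from its base). Each part goes over its own pin, the same way up as now and sitting flat on its seat.

Things in the scene. Friction and masses are not known exactly. Their poses are not given: they have to be found in the camera images.
- pulley: belt pulley, aluminium: 62 mm across, 32 mm high, with a groove 50 mm across from 7 to 16 mm above its underside and a 30 mm bore right through. The smooth rim from 16 to 32 mm is the place to grip. 0.13 to 0.25 kg. Loose, stands upright on its underside with a seat pin inside its bore. Origin at the centre of its underside, z up along its axis.
- sleeve: plain spacer sleeve, steel: tube 40 mm across, 65 mm high, 30 mm bore right through; the tallest part. 0.18 to 0.35 kg. Loose, stands upright on its underside with a seat pin inside its bore. Origin at the centre of its underside, z up along its axis.
- hub: flanged hub, steel: round flange 62 mm across and 10 mm thick at the bottom, with four dark bolt marks, and a neck 42 mm across from 10 to 48 mm above its underside; 30 mm bore right through. Grip it by the neck. 0.23 to 0.46 kg. Loose, stands upright on its underside with a seat pin inside its bore. Origin at the centre of its underside, z up along its axis.
- nut: large hexagon nut, dark steel: 50 mm across flats (58 mm across corners), 26 mm high, hexagonal hole 30 mm across flats right through. 0.17 to 0.34 kg. Loose, stands upright on its underside with a seat pin inside its bore. Origin at the centre of its underside, z up along its axis. The outward normals of its flats lie along its own x axis and every 60 degrees from it
- seat_pulley: fixed seat on the wooden strip where the pulley starts: black disc 40 mm across, 6 mm thick, with an upright steel pin in its middle, 10 mm across, rising 18 mm above the disc. Origin at the centre of the disc's underside, on the strip's top. All four seats look alike; it stays put when the part is taken off
- seat_sleeve: fixed seat on the wooden strip where the sleeve starts: black disc 40 mm across, 6 mm thick, with an upright steel pin in its middle, 10 mm across, rising 18 mm above the disc. Origin at the centre of the disc's underside, on the strip's top. All four seats look alike; it stays put when the part is taken off
- seat_hub: fixed seat on the wooden strip where the hub starts: black disc 40 mm across, 6 mm thick, with an upright steel pin in its middle, 10 mm across, rising 18 mm above the disc. Origin at the centre of the disc's underside, on the strip's top. All four seats look alike; it stays put when the part is taken off
- seat_nut: fixed seat on the wooden strip where the nut starts: black disc 40 mm across, 6 mm thick, with an upright steel pin in its middle, 10 mm across, rising 18 mm above the disc. Origin at the centre of the disc's underside, on the strip's top. All four seats look alike; it stays put when the part is taken off
- bench_strip: fixed wooden strip, 60 mm (x) by 340 mm (y), 18 mm high, holding the four parts at the start. Origin at the centre of its underside; y runs along the row, to the robot's left. Seats at y = -120, -40, 40 and 120 mm, so parts stand 24 mm above the table. It may be the nearer or the further of the two racks, turned up to 0.12 rad
- carry_rack: fixed grey rack, empty at the start, 60 (x) by 356 mm (y), with low end handles (34 mm high). Origin: centre of its underside; y runs along the row to the robot's left. Four seats at x 0, y -120, -40, 40, 120 mm: black discs, tops 34 mm above the table, each with a steel pin 10 mm across up to 52 mm. Parts have 10 mm play round a pin; seated, their underside is at 34 mm. Yaw within 0.12 rad
Things that resemble listed ones, but are neither listed nor needed, are in the scene too. What is shaped like the hub but turquoise is not meant.

How it is judged:
By the outcome, as a careful person would: the job done as asked, in the order asked, and still so for the second after the job is handed in, with the robot touching nothing.
It also fails if it takes over 99 s, if anything falls off the work surface, if the arm or the gripper's body presses on something with over 40 N, if the wrist force passes 120 N, or if a joint passes its speed limit or range.

## Working session

There is one attempt and no reset: what is moved stays moved. The work goes in short steps, Python scripts to look and compute and a tool call to move; the robot and the scene stay as the last step left them, time stands still between calls to the robot, and variables do not carry over. Pictures are saved under pics/ and viewed, and the job is handed in when it is done.

Besides the shell and the picture viewer there is one more tool, called after ">>>" by a JSON object that holds its "api" and its "payload", one argument or row to a line. play_rows: Moves the arm, as the interface text tells. Its arguments: {"type":"object","properties":{"series":{"type":"array"},"force":{"type":"number"}},"required":["series"]}

```bash
mkdir -p pics; cat > h.py <<'E'
from bench import *
import numpy as np, cv2
from scipy.spatial.transform import Rotation as Ro
def K(i): return np.array([[i['fx'],0,i['cx']],[0,i['fy'],i['cy']],[0,0,1.]])
def snap(name,fn):
    i=get_image(name); cv2.imwrite('pics/'+fn,i['frame'][...,::-1]); np.savez('pics/'+fn+'.npz',**{k:np.array(v) for k,v in i.items()}); return i
def load(fn): return {k:v for k,v in np.load('pics/'+fn+'.npz').items()}
def proj(i,P):
    P=np.atleast_2d(np.array(P,float)); r,_=cv2.Rodrigues(np.array(i['R'],float))
    return cv2.projectPoints(P,r,np.array(i['t'],float),K(i),np.array(i['D'],float))[0][:,0]
def unproj(i,uv,z):
    uv=np.array(uv,float).reshape(-1,1,2); n=cv2.undistortPoints(uv,K(i),np.array(i['D'],float))[:,0]
    R=np.array(i['R']);c=-R.T@np.array(i['t']); d=np.c_[n,np.ones(len(n))]@R
    return c+d*((z-c[2])/d[:,2])[:,None]
E
python3 - <<'E'
from h import *
for n in('side','top','wrist'):
    i=snap(n,n+'0.png'); print(n,-np.array(i['R']).T@np.array(i['t']),i['fx'],np.round(i['D'],3)); print(np.round(i['R'],2))
s=get_state(); print(s)
E
```

```text
side [0.52275304 0.52923688 0.73803999] 535.542603741087 [0.035 0.    0.    0.    0.   ]
[[-0.99 -0.12  0.01]
 [-0.1   0.77 -0.63]
 [ 0.06 -0.63 -0.77]]
top [ 0.51036771 -0.0309902   0.9481621 ] 606.2245982801429 [0.003 0.    0.    0.    0.   ]
[[-0.02 -1.   -0.02]
 [-1.    0.02 -0.06]
 [ 0.06  0.02 -1.  ]]
wrist [0.22092471 0.61667197 0.38391342] 431.2785605239037 [0.022 0.    0.    0.    0.   ]
[[ 0.45  0.9  -0.  ]
 [ 0.86 -0.43  0.28]
 [ 0.25 -0.13 -0.96]]
{'time': 0.15, 'joint_positions': array([-1.09489737,  0.32163779, -0.07009189,  1.45140193,  0.02261622,
        1.37080841, -0.0569006 ]), 'qd': array([ 0.00064899, -0.00262027, -0.00067127, -0.00301424,  0.00095239,
        0.00092337,  0.00064893]), 'joint_torque': array([ 1.08084565e-03, -4.91794574e+01, -4.03698692e-01, -3.12882328e+01,
       -6.39203796e-02,  4.02954896e-02,  1.51193012e-04]), 'position': array([0.28946731, 0.58151217, 0.22171893]), 'tool_rot': array([-7.18857296e-01, -3.05799848e+00,  2.27699462e-03]), 'ft_force': array([-0.03655521,  0.19418187,  0.34312694]), 'torque': array([ 0.02381191, -0.02635182,  0.06960614]), 'grip_width': 0.9984695923168847}
```

View pics/top0.png

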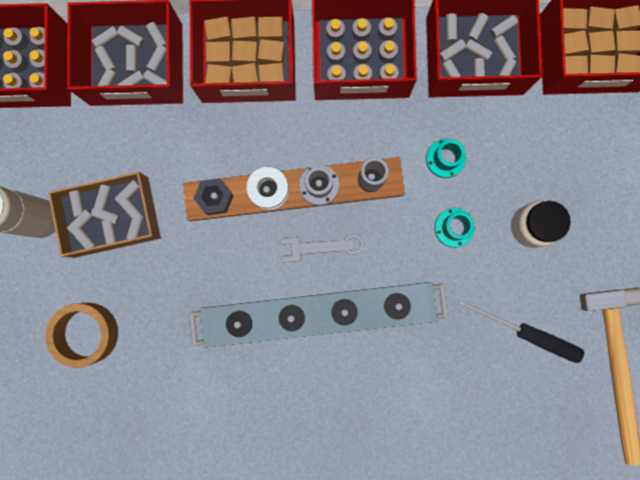

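View pics/side0.png

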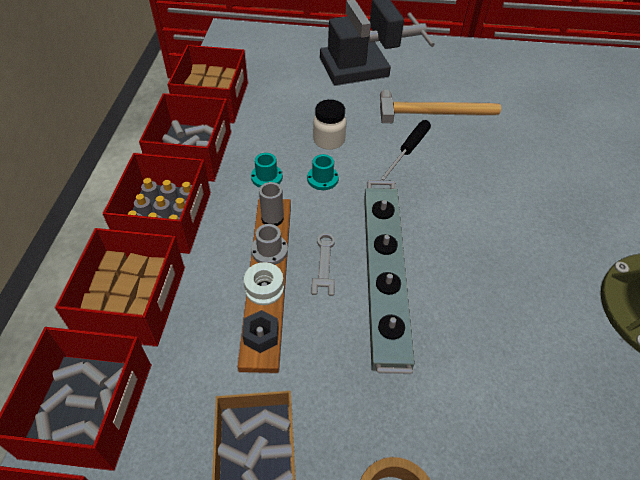

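The top view shows, left to right on the strip, the nut (213,195), pulley (267,188), hub (320,183) and sleeve (373,174). The empty rack's discs are at about (238,324), (291,318), (344,312) and (397,306). The turquoise hubs are decoys. Next I refine these positions.

```bash
python3 - <<'E'
from h import *
for n,(x0,y0,x1,y1) in {'top':(180,140,450,350),'side':(230,170,430,380)}.items():
    f=cv2.imread(f'pics/{n}0.png')[y0:y1,x0:x1]
    k=min(800/(x1-x0),600/(y1-y0)); k=int(k*100)/100
    print(n,k); cv2.imwrite(f'pics/{n}0c.png',cv2.resize(f,None,fx=k,fy=k,interpolation=cv2.INTER_CUBIC))
# rack discs: dark blobs within rack in top
for n in('top','side'):
    i=load(n+'0.png'); f=cv2.cvtColor(i['frame'],cv2.COLOR_RGB2GRAY)
    m=(f<60).astype(np.uint8); m=cv2.morphologyEx(m,cv2.MORPH_CLOSE,np.ones((9,9)))
    c,_,st,ce=cv2.connectedComponentsWithStats(m)[0:4]
    for s,q in zip(st[1:],ce[1:]):
        if 150<s[4]<1500: print(n,s,np.round(q,1),np.round(unproj(i,q,.034)[0],4))
E
```

```text
top 2.85
side 2.85
top [326  31  69  10 232] [360.6  36.7] [ 0.8847 -0.0877  0.034 ]
top [440 141  21  19 155] [451.2 148.5] [ 0.7078 -0.2209  0.034 ]
top [125 174  35  69 393] [148.3 207.8] [0.6276 0.2416 0.034 ]
top [310 176  18  14 191] [318.6 182.6] [ 0.6603 -0.0186  0.034 ]
top [260 181  16  15 186] [267.5 188.2] [0.6536 0.0592 0.034 ]
top [201 185  32  30 612] [215.6 199.7] [0.6377 0.1387 0.034 ]
top [ 52 190  80  67 676] [ 66.9 224.8] [0.6042 0.3666 0.034 ]
top [ 527  201   43   41 1380] [548.  221.2] [ 0.594 -0.362  0.034]
top [385 294  25  24 443] [396.9 305.7] [ 0.4717 -0.1323  0.034 ]
top [333 301  23  23 421] [343.9 312.1] [ 0.4638 -0.0527  0.034 ]
top [ 87 303  30  57 409] [107.7 327.6] [0.4471 0.3039 0.034 ]
top [280 306  24  24 453] [291.2 317.6] [0.4569 0.0266 0.034 ]
top [ 54 312  31  47 483] [ 63.5 338.5] [0.432  0.3712 0.034 ]
top [227 312  25  24 480] [238.7 323.5] [0.4496 0.1057 0.034 ]
top [ 517  324   67   38 1005] [550.8 343. ] [ 0.4123 -0.3588  0.034 ]
side [315 100  30  24 597] [329.6 111.2] [ 0.5966 -0.4     0.034 ]
side [400 120  31  35 465] [415.4 136.5] [ 0.4159 -0.3412  0.034 ]
side [252 155  30  40 668] [265.8 172.1] [ 0.6973 -0.1992  0.034 ]
side [307 156  31  34 721] [322.8 174.4] [ 0.5897 -0.2073  0.034 ]
side [260 194  30  42 173] [274.8 216.6] [ 0.6616 -0.09    0.034 ]
side [273 231  16  33 166] [281.6 246.5] [ 0.639  -0.0247  0.034 ]
side [ 242  311   41   42 1206] [260.9 331.5] [0.6436 0.1393 0.034 ]
side [372 467  47  13 433] [394.5 474.2] [0.4412 0.3169 0.034 ]
```

View pics/top0c.png

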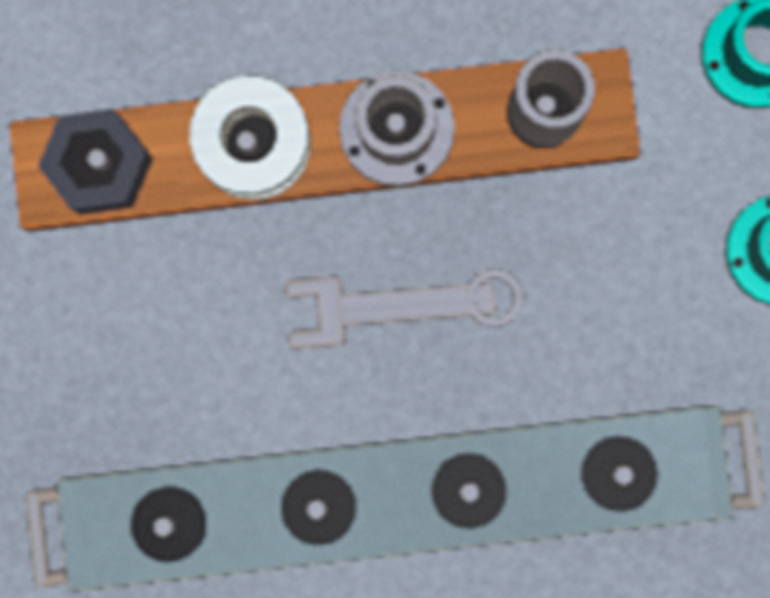

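View pics/side0c.png

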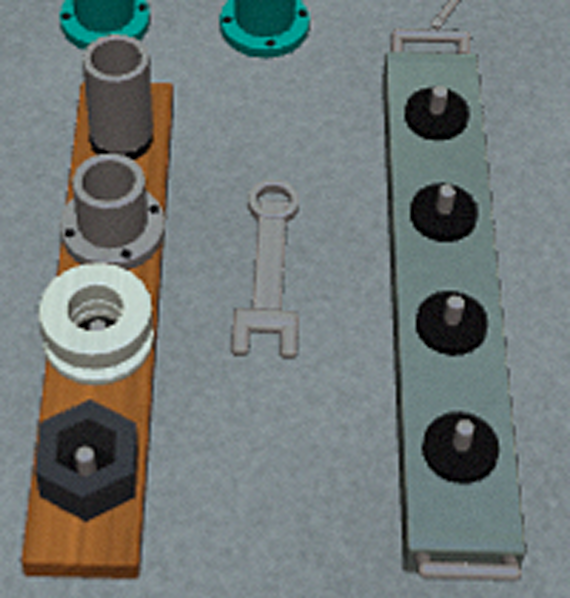

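```bash
python3 - <<'E'
from h import *
i=load('top0.png'); s=load('side0.png')
T=lambda l:np.array(l)/2.85+[180,140]
S=lambda l:np.array(l)/2.85+[230,170]
P=lambda n,l,z,c,im: print(n,np.round(unproj(im,c(l),z)[:,:2],4).tolist())
P('strip corners',[(11,122),(628,48),(638,157),(22,230)],.018,T,i)
P('strip pins',[(97,158),(246,139),(396,123),(547,103)],.042,T,i)
P('rack pins',[(164,527),(316,509),(469,492),(624,475)],.052,T,i)
P('rack pins side',[(464,424),(455,300),(447,188),(438,90)],.052,S,s)
P('nut strip pins side',[(84,450)],.042,S,s)
P('pulley',[(249,136)],.056,T,i);P('pulley s',[(96,307)],.056,S,s)
P('hub',[(397,115)],.072,T,i);P('hub s',[(110,180)],.072,S,s)
P('sleeve',[(553,90)],.089,T,i);P('sleeve s',[(117,60)],.089,S,s)
P('nutcorn',[(40,160),(68,116),(117,110),(150,157)],.050,T,i)
P('nutcorn s',[(90,401),(38,430),(38,468),(88,498),(136,470),(137,427)],.050,S,s)
st=get_state(); print(np.round(Ro.from_rotvec(st['tool_rot']).as_matrix(),3))
w=load('wrist0.png'); R=Ro.from_rotvec(st['tool_rot']).as_matrix()
print('cam in tool',R.T@(-w['R'].T@w['t']-st['position']), np.round(R.T@w['R'].T,2))
E
```

```text
strip corners [[0.6674, 0.1908], [0.7001, -0.1455], [0.6406, -0.1493], [0.6082, 0.1852]]
strip pins [[0.6431, 0.1395], [0.6514, 0.0603], [0.6581, -0.0192], [0.667, -0.0991]]
rack pins [[0.4488, 0.1048], [0.4566, 0.026], [0.4638, -0.0532], [0.4711, -0.1332]]
rack pins side [[0.451, 0.1038], [0.4581, 0.025], [0.4653, -0.0554], [0.4737, -0.134]]
nut strip pins side [[0.6455, 0.1381]]
pulley [[0.6508, 0.0573]]
pulley s [[0.6531, 0.0576]]
hub [[0.6574, -0.0202]]
hub s [[0.6581, -0.0196]]
sleeve [[0.6653, -0.0988]]
sleeve s [[0.6667, -0.0979]]
nutcorn [[0.6415, 0.168], [0.6645, 0.153], [0.6671, 0.1272], [0.6418, 0.1101]]
nutcorn s [[0.6464, 0.1133], [0.6699, 0.1339], [0.6653, 0.1557], [0.637, 0.1693], [0.6158, 0.1507], [0.6194, 0.1258]]
[[-0.895  0.446 -0.001]
 [ 0.446  0.895 -0.001]
 [-0.    -0.001 -1.   ]]
cam in tool [ 0.07701228  0.00070202 -0.16220347] [[ 0.   -0.96 -0.28]
 [ 1.    0.   -0.  ]
 [ 0.   -0.28  0.96]]
```

Both views agree to about 2 mm, and the seat spacings come out near 80 mm. The mapping is nut → far right, pulley → centre right, hub → centre left, sleeve → far left. I'll start with the nut.

```bash
cat >> h.py <<'E'
RK=[(.450,.1045),(.4573,.0257),(.4645,-.054),(.4724,-.1333)]
def go(xyz,yaw,base=None):
    s=get_state(); p=s['position'];R=Ro.from_rotvec(s['tool_rot'])
    c,si=np.cos(yaw),np.sin(yaw); y=np.array([c,si,0]);z=np.array([0,0,-1.]);Rt=Ro.from_matrix(np.c_[np.cross(y,z),y,z])
    print('t',round(s['time'],2),'shift',np.round(R.inv().apply(np.array(xyz)-p),4),'turn',np.round((R.inv()*Rt).as_rotvec(degrees=True),2),'F',np.round(s['ft_force'],1),'g',round(s['grip_width'],3))
E
python3 -c "
from h import *
go((.642,.14,.19),.12)"
```

```text
t 0.15 shift [-0.5123 -0.2382  0.0321] turn [-7.000e-02  5.000e-02  5.667e+01] F [-0.   0.2  0.3] g 0.998
```

>>> {"api": "play_rows", "payload": {
  "series": [100,-0.512,-0.238,0.032,0,0,56.7,100,-0.512,-0.238,0.032,0,0,56.7,100,-0.512,-0.238,0.032,0,0,56.7,100,-0.512,-0.238,0.032,0,0,56.7,100,-0.512,-0.238,0.032,0,0,56.7,100,-0.512,-0.238,0.032,0,0,56.7,100,-0.512,-0.238,0.032,0,0,56.7,100,-0.512,-0.238,0.032,0,0,56.7,100,-0.512,-0.238,0.032,0,0,56.7,100,-0.512,-0.238,0.032,0,0,56.7],
  "force": 30
}}

```text
time: 0.98
position: [0.55, 0.2551, 0.1988]
tool_rot: [-2.085, -2.35, -0.0]
ft_force: [0.4, 1.3, 0.5]
grip_width: 1.004
```

```bash
python3 -c "
from h import *
go((.642,.14,.15),.12); s=get_state(); print(s['position'],s['joint_positions'])"
```

```text
t 0.98 shift [-0.1253  0.0777  0.0488] turn [-0.   -0.01 -0.04] F [0.4 1.3 0.5] g 1.004
[0.54997399 0.25510654 0.19884731] [-0.70921875  0.24102681  0.27346991  1.60911024 -0.06706562  1.30066337
 -0.30601407]
```

>>> {"api": "play_rows", "payload": {
  "series": [100,-0.11,0.068,0.048,0,0,0,100,-0.11,0.068,0.048,0,0,0,100,-0.11,0.068,0.048,0,0,0,100,-0.11,0.068,0.048,0,0,0,100,-0.11,0.068,0.048,0,0,0,100,-0.11,0.068,0.048,0,0,0,100,-0.11,0.068,0.048,0,0,0]
}}

```text
time: 1.57
position: [0.6292, 0.1579, 0.1512]
tool_rot: [-2.082, -2.351, -0.001]
ft_force: [-0.3, 0.4, -0.0]
grip_width: 0.999
```

```bash
python3 -c "
from h import *
go((.642,.14,.026),.12); s=get_state(); print(s['position'],s['joint_positions'])
snap('wrist','w1.png')"
```

```text
t 1.57 shift [-0.0195  0.0106  0.1251] turn [-0.01 -0.09  0.09] F [-0.3  0.4 -0. ] g 0.999
[0.629192   0.15789958 0.15116334] [-0.54621628  0.36602526  0.33051117  1.55828009 -0.12480986  1.23800082
 -0.07363071]
```

View pics/w1.png

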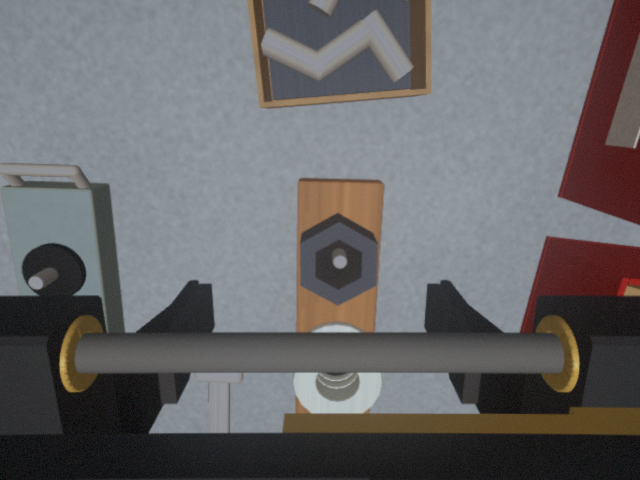

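The wrist view shows the nut at about (339,258), with its flats facing the jaws.

```bash
python3 -c "
from h import *
w=load('w1.png')
print(unproj(w,[(339,258),(338,213),(337,304),(300,234),(378,232),(301,281),(378,280)],.05))
print(unproj(w,[(340,253)],.042))"
```

```text
[[0.64330797 0.14594741 0.05      ]
 [0.63869439 0.17537839 0.05      ]
 [0.64631722 0.11372192 0.05      ]
 [0.61655767 0.15889039 0.05      ]
 [0.66551325 0.16621969 0.05      ]
 [0.62070936 0.12712808 0.05      ]
 [0.67069    0.13398291 0.05      ]]
[[0.64420926 0.14681107 0.042     ]]
```

```bash
python3 -c "
from h import *
go((.6425,.1415,.027),.12)"
```

```text
t 1.62 shift [-0.0186  0.0111  0.1245] turn [ 0.02 -0.09  0.15] F [-0.   0.9  0.8] g 0.999
```

>>> {"api": "play_rows", "payload": {
  "series": [100,-0.0185,0.011,0.04,0,0,0,100,-0.0185,0.011,0.06,0,0,0,100,-0.0185,0.011,0.085,0,0,0,100,-0.0185,0.011,0.11,0,0,0,100,-0.0185,0.011,0.1245,0,0,0,100,-0.0185,0.011,0.1245,0,0,0,100,-0.0185,0.011,0.1245,0,0,0]
}}

```text
time: 2.2
position: [0.6426, 0.1401, 0.0267]
tool_rot: [-2.082, -2.352, 0.0]
ft_force: [0.6, -0.7, 1.2]
grip_width: 0.997
```

```bash
python3 -c "
from h import *
go((.6425,.1415,.027),.12);snap('side','s1.png')"
```

```text
t 2.2 shift [ 0.0014  0.0001 -0.0003] turn [-0.03 -0.03  0.08] F [ 0.6 -0.7  1.2] g 0.997
```

View pics/s1.png

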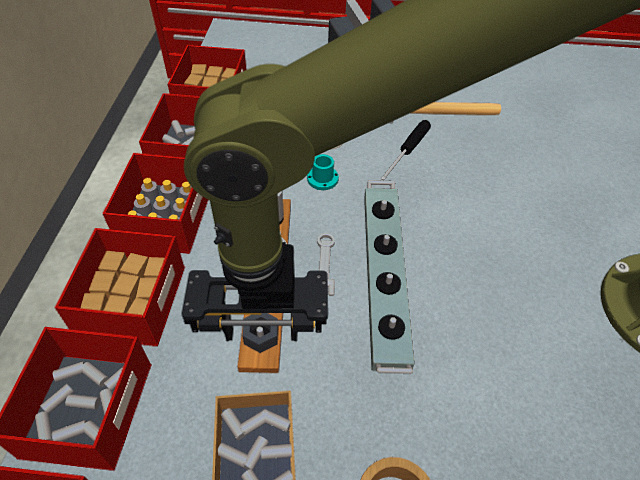

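The gripper straddles the nut and touches nothing. I'll close on it.

>>> {"api": "play_rows", "payload": {
  "series": [0,0,0,0,0,0,0,0,0,0,0,0,0,0,0,0,0,0,0,0,0,0,0,0,0,0,0,0,0,0,0,0,0,0,0,0,0,0,0,0,0,0],
  "force": 35
}}

```text
time: 2.75
position: [0.6431, 0.1387, 0.0268]
tool_rot: [2.085, 2.35, 0.001]
ft_force: [-0.1, 0.1, -0.0]
grip_width: 0.629
```

>>> {"api": "play_rows", "payload": {
  "series": [0,0,0,0,0,0,0,0,0,0,0,0,0,0,0,0,0,0,0,0,0,0,0,0,0,0,0,0]
}}

```text
time: 3.08
position: [0.6432, 0.1387, 0.0267]
tool_rot: [2.085, 2.35, 0.001]
ft_force: [0.3, -0.1, 0.3]
grip_width: 0.574
```

Opening 0.574 is 50 mm, so the nut is gripped across its flats. Lifting.

>>> {"api": "play_rows", "payload": {
  "series": [0,0,0,-0.015,0,0,0,0,0,0,-0.04,0,0,0,0,0,0,-0.075,0,0,0,0,0,0,-0.115,0,0,0,0,0,0,-0.115,0,0,0,0,0,0,-0.115,0,0,0]
}}

```text
time: 3.58
position: [0.6445, 0.139, 0.1441]
tool_rot: [2.083, 2.348, 0.007]
ft_force: [-0.3, 0.4, -4.0]
grip_width: 0.57
```

```bash
python3 -c "
from h import *
go((*RK[3],.142),.094);snap('wrist','w2.png')"
```

```text
t 3.58 shift [-0.2498 -0.2033  0.0009] turn [ 0.27 -0.06  1.45] F [-0.3  0.4 -4. ] g 0.57
```

View pics/w2.png

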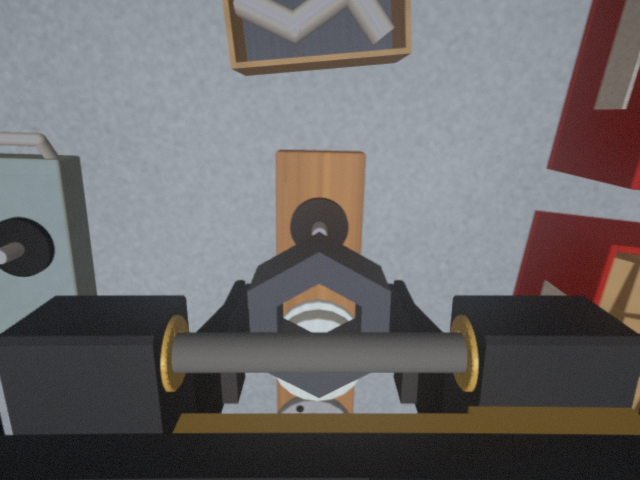

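The nut is held, with its top corners at (320,253) and (320,397).

```bash
python3 -c "
from h import *
w=load('w2.png'); z=.1675
u=unproj(w,[(320,253),(320,397)],z); print(u,u.mean(0)-get_state()['position'])
go((*RK[3],.142),.094)"
```

```text
[[0.64081329 0.1697818  0.1675    ]
 [0.64761334 0.11338606 0.1675    ]] [0.00153279 0.00288008 0.02607943]
t 3.63 shift [-0.2498 -0.2015 -0.0006] turn [-0.01 -0.02  1.46] F [-0.4  0.2 -3.2] g 0.571
```

>>> {"api": "play_rows", "payload": {
  "series": [0,-0.032,-0.025,0,0,0,1.5,0,-0.064,-0.05,0,0,0,1.5,0,-0.095,-0.076,0,0,0,1.5,0,-0.127,-0.101,0,0,0,1.5,0,-0.159,-0.127,0,0,0,1.5,0,-0.19,-0.152,0,0,0,1.5,0,-0.222,-0.177,0,0,0,1.5,0,-0.24,-0.192,0,0,0,1.5,0,-0.252,-0.2015,0,0,0,1.5,0,-0.252,-0.2015,0,0,0,1.5]
}}

```text
time: 4.47
position: [0.4697, -0.1385, 0.1398]
tool_rot: [-2.12, -2.315, 0.004]
ft_force: [0.7, -0.3, -2.4]
grip_width: 0.573
```

>>> {"api": "play_rows", "payload": {
  "series": [0,0,0,0.03,0,0,0,0,0,0,0.06,0,0,0,0,0,0,0.06,0,0,0,0,0,0,0.06,0,0,0]
}}

```text
time: 4.8
position: [0.4714, -0.1339, 0.0796]
tool_rot: [-2.11, -2.321, 0.005]
ft_force: [0.1, -0.3, -2.3]
grip_width: 0.573
```

```bash
python3 -c "
from h import *
go((*RK[3],.037),.094);snap('side','s2.png');snap('wrist','w3.png')"
```

```text
t 4.8 shift [0.0004 0.0013 0.0426] turn [-0.32 -0.05  0.07] F [ 0.1 -0.3 -2.3] g 0.573
```

View pics/s2.png

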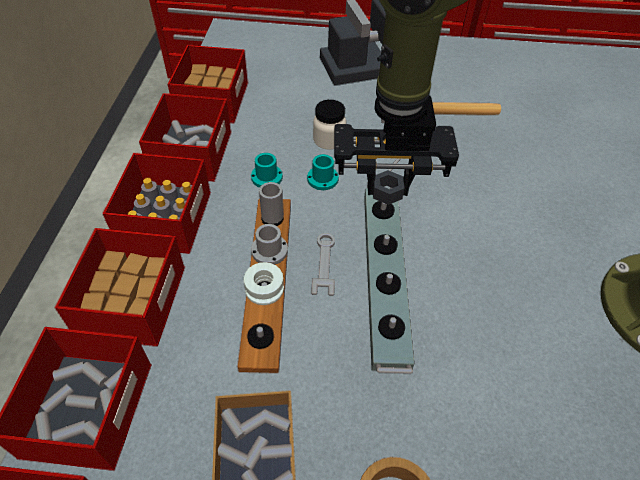

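View pics/w3.png

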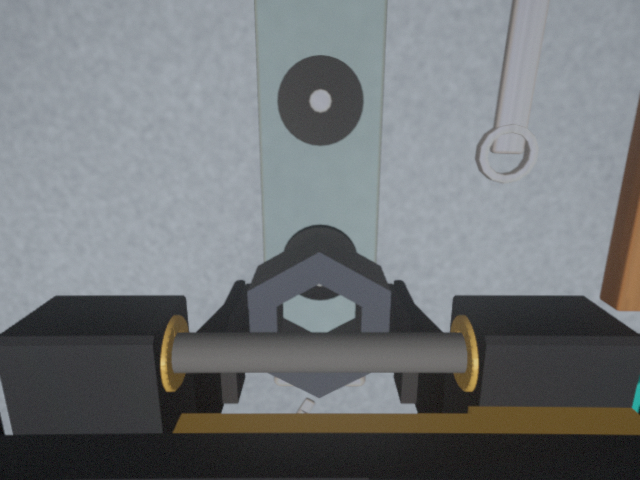

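The nut is over the far-right seat and laterally aligned. The next seat's pin shows at (320,100), and the target disc's far edge at (320,226).

```bash
python3 -c "
from h import *
w=load('w3.png')
print(unproj(w,[(320,100)],.052),unproj(w,[(320,226),(320,146),(320,56)],.034))
print(unproj(w,[(320,253),(320,397)],.0796+.0245).mean(0))
go((.4724,-.1335,.037),.094)"
```

```text
[[ 0.46541754 -0.05308681  0.052     ]] [[ 0.47112485 -0.11268819  0.034     ]
 [ 0.46735945 -0.07343134  0.034     ]
 [ 0.4635737  -0.03397058  0.034     ]]
[ 0.47302235 -0.13208484  0.1041    ]
t 4.9 shift [ 0.0016 -0.0015  0.0453] turn [0.05 0.02 0.03] F [ 0.7  0.1 -2.7] g 0.572
```

The nut's centre is within about 1 mm of the pin. Lowering.

>>> {"api": "play_rows", "payload": {
  "series": [0,0,0,0.015,0,0,0,0,0,0,0.03,0,0,0,0,0,0,0.038,0,0,0,0,0,0,0.0425,0,0,0,0,0,0,0.0425,0,0,0,0,0,0,0.0425,0,0,0]
}}

```text
time: 5.4
position: [0.4736, -0.1356, 0.0397]
tool_rot: [2.115, 2.322, 0.001]
ft_force: [0.9, 0.5, -2.7]
grip_width: 0.571
```

```bash
python3 -c "
from h import *
go((.4724,-.1335,.0365),.094)"
```

```text
t 5.4 shift [ 0.0022 -0.001   0.0032] turn [ 0.06  0.01 -0.04] F [ 0.9  0.5 -2.7] g 0.571
```

Seating it the last 3 mm, opening once there is contact, then retreating straight up.

>>> {"api": "play_rows", "payload": {
  "series": [0,0,0,0.0015,0,0,0,0,0,0,0.003,0,0,0,0,0,0,0.003,0,0,0,0,0,0,0.003,0,0,0]
}}

```text
time: 5.73
position: [0.4737, -0.1356, 0.0366]
tool_rot: [2.115, 2.322, 0.002]
ft_force: [1.2, -0.0, -0.7]
grip_width: 0.572
```

>>> {"api": "play_rows", "payload": {
  "series": [100,0,0,0,0,0,0,100,0,0,0,0,0,0,100,0,0,0,0,0,0,100,0,0,0,0,0,0,100,0,0,-0.01,0,0,0,100,0,0,-0.04,0,0,0,100,0,0,-0.08,0,0,0,100,0,0,-0.115,0,0,0,100,0,0,-0.115,0,0,0]
}}

```text
time: 6.48
position: [0.4775, -0.1368, 0.1588]
tool_rot: [2.11, 2.315, 0.013]
ft_force: [0.4, -0.6, -0.3]
grip_width: 0.996
```

```bash
python3 -c "
from h import *
go((.651,.0575,.15),.1);snap('side','s3.png');f=cv2.imread('pics/s3.png')[150:400,220:440];cv2.imwrite('pics/s3c.png',cv2.resize(f,None,fx=2.4,fy=2.4))"
```

```text
t 6.48 shift [0.1775 0.1906 0.0109] turn [ 0.73  0.11 -0.42] F [ 0.4 -0.6 -0.3] g 0.996
```

View pics/s3c.png

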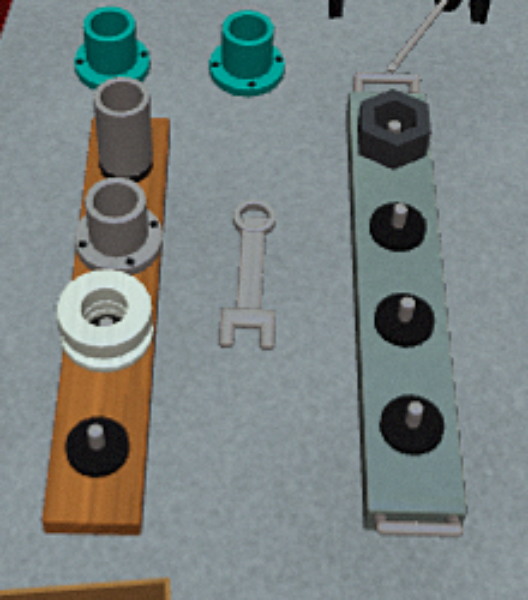

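The nut sits flat over its pin at the right end of the rack. Next is the pulley.

>>> {"api": "play_rows", "payload": {
  "series": [100,0.0178,0.019,0,0,0,-0.4,100,0.044,0.048,0,0,0,-0.4,100,0.071,0.076,0,0,0,-0.4,100,0.098,0.105,0,0,0,-0.4,100,0.125,0.134,0,0,0,-0.4,100,0.15,0.162,0,0,0,-0.4,100,0.177,0.19,0,0,0,-0.4,100,0.177,0.19,0,0,0,-0.4,100,0.177,0.19,0,0,0,-0.4,100,0.177,0.19,0,0,0,-0.4]
}}

```text
time: 7.37
position: [0.6448, 0.0576, 0.15]
tool_rot: [-2.107, -2.329, 0.004]
ft_force: [-0.2, 0.0, -0.3]
grip_width: 1.001
```

```bash
python3 -c "
from h import *
snap('wrist','w4.png');go((.651,.0575,.029),.1)"
```

```text
t 7.42 shift [0.0004 0.0065 0.1214] turn [-0.09  0.06 -0.09] F [-0.6  0.1 -0.3] g 1.0
```

View pics/w4.png

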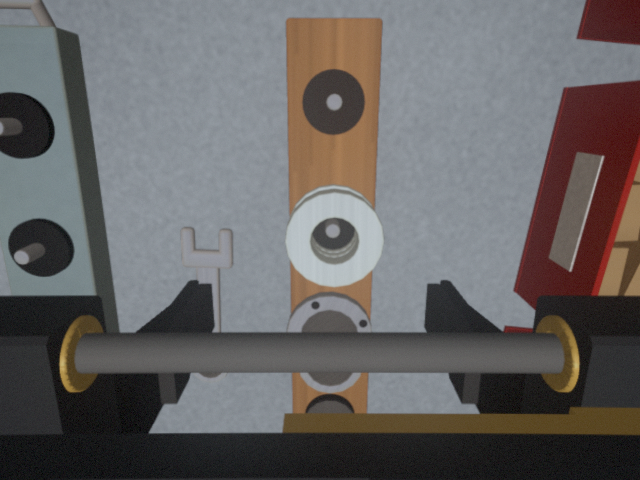

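The pulley's top rim spans about (286–384, 191–287).

```bash
python3 -c "
from h import *
w=load('w4.png');u=unproj(w,[(335,191),(335,287),(286,239),(384,239)],.056);print(u,u.mean(0));go((.651,.0585,.029),.1)"
```

```text
[[0.65067208 0.08942372 0.056     ]
 [0.65752264 0.02763991 0.056     ]
 [0.62376072 0.0564683  0.056     ]
 [0.68417588 0.06259717 0.056     ]] [0.65403283 0.05903228 0.056     ]
t 7.42 shift [0.0014 0.0066 0.1214] turn [-0.09  0.06 -0.09] F [-0.6  0.1 -0.3] g 1.0
```

>>> {"api": "play_rows", "payload": {
  "series": [100,0.001,0.0075,0.03,0,0,0,100,0.001,0.0075,0.06,0,0,0,100,0.001,0.0075,0.085,0,0,0,100,0.001,0.0075,0.11,0,0,0,100,0.001,0.0075,0.121,0,0,0,0,0.001,0.0075,0.121,0,0,0,0,0.001,0.0075,0.121,0,0,0,0,0.001,0.0075,0.121,0,0,0,0,0.001,0.0075,0.121,0,0,0,0,0.001,0.0075,0.121,0,0,0],
  "force": 30
}}

```text
time: 8.25
position: [0.6542, 0.0602, 0.0319]
tool_rot: [2.106, 2.329, 0.004]
ft_force: [-0.6, 1.0, 0.4]
grip_width: 0.708
```

>>> {"api": "play_rows", "payload": {
  "series": [0,0,0,0,0,0,0,0,0,0,0,0,0,0,0,0,0,0,0,0,0,0,0,0,0,0,0,0]
}}

```text
time: 8.58
position: [0.6541, 0.0602, 0.0318]
tool_rot: [2.106, 2.329, 0.003]
ft_force: [-1.3, -1.0, 5.8]
grip_width: 0.69
```

The opening is 60 mm where 62 was expected, and Fz is slightly odd. I'll check before lifting.

```bash
python3 -c "
from h import *
snap('wrist','w5.png');snap('side','s5.png');go((.652,.0585,.029),.1)"
python3 -c "
import cv2
a=cv2.imread('pics/s5.png')[200:380,180:340];cv2.imwrite('pics/s5c.png',cv2.resize(a,None,fx=3.3,fy=3.3))"
```

```text
t 8.68 shift [-0.0015 -0.0023  0.0028] turn [ 0.14 -0.01  0.02] F [-1.1  0.2  6.3] g 0.69
```

View pics/w5.png

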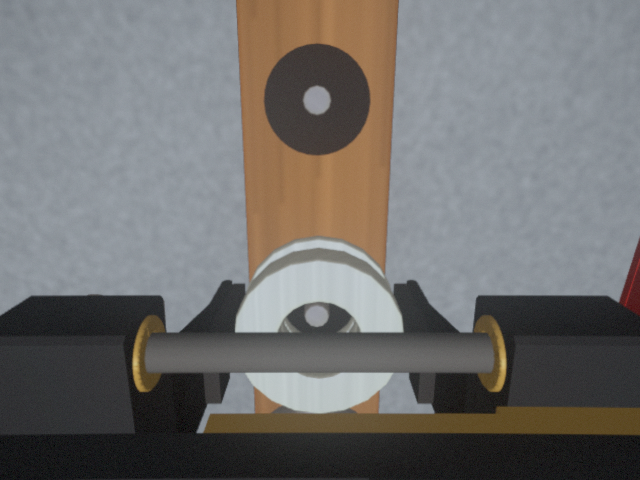

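View pics/s5c.png

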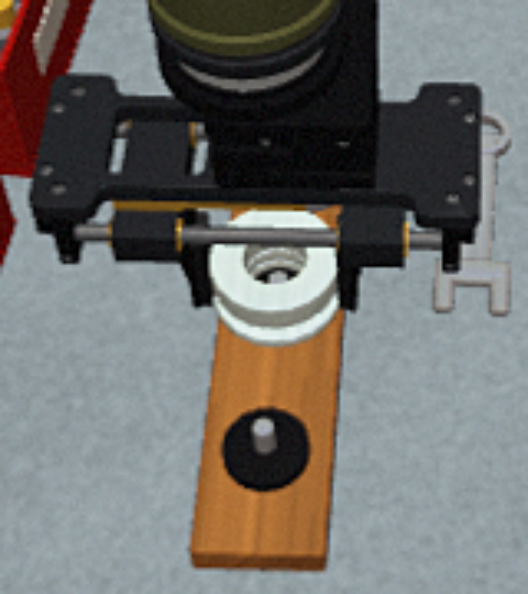

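The pulley looks well centred and level. The fingers closed about 3 mm before the arm had settled, which explains the small Fz. Lifting.

>>> {"api": "play_rows", "payload": {
  "series": [0,0,0,-0.01,0,0,0,0,0,0,-0.03,0,0,0,0,0,0,-0.06,0,0,0,0,0,0,-0.095,0,0,0,0,0,0,-0.12,0,0,0,0,0,0,-0.12,0,0,0,0,0,0,-0.12,0,0,0]
}}

```text
time: 9.27
position: [0.654, 0.0602, 0.1522]
tool_rot: [2.106, 2.328, 0.005]
ft_force: [-0.6, -0.1, -2.4]
grip_width: 0.692
```

```bash
python3 -c "
from h import *
snap('wrist','w6.png');snap('side','s6.png');go((*RK[2],.15),.094)"
python3 -c "
import cv2
a=cv2.imread('pics/s6.png')[170:350,180:340];cv2.imwrite('pics/s6c.png',cv2.resize(a,None,fx=3.3,fy=3.3))"
```

```text
t 9.37 shift [-0.0949 -0.1979 -0.0008] turn [-0.13 -0.    0.37] F [-0.  -0.2 -2.4] g 0.689
```

View pics/w6.png

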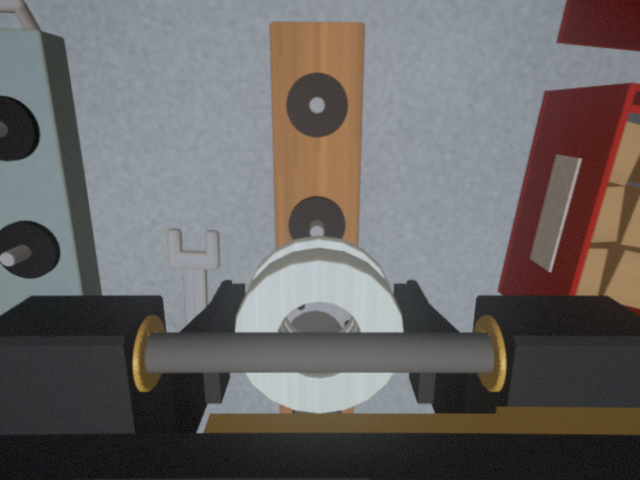

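View pics/s6c.png

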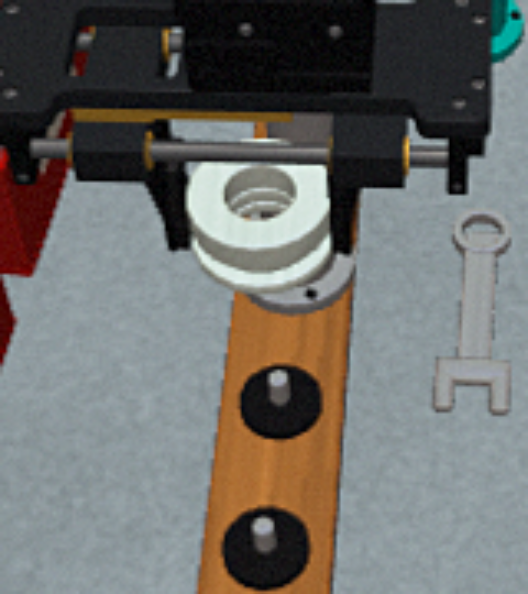

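```bash
python3 -c "
from h import *
w=load('w6.png');p=get_state()['position'];u=unproj(w,[(319,248),(319,413),(235,329),(403,329)],p[2]+.0242);print(u,u.mean(0)-p)"
```

```text
[[0.65048669 0.0920977  0.1729749 ]
 [0.65718023 0.02557197 0.1729749 ]
 [0.62318967 0.05832192 0.1729749 ]
 [0.68400686 0.06435735 0.1729749 ]] [ 0.00177388 -0.00013424  0.0242    ]
```

Pulley centred in the grip. Transporting to the centre-right seat.

>>> {"api": "play_rows", "payload": {
  "series": [0,-0.01,-0.02,0,0,0,0.4,0,-0.024,-0.05,0,0,0,0.4,0,-0.04,-0.083,0,0,0,0.4,0,-0.055,-0.115,0,0,0,0.4,0,-0.07,-0.147,0,0,0,0.4,0,-0.084,-0.175,0,0,0,0.4,0,-0.095,-0.198,0,0,0,0.4,0,-0.095,-0.198,0.03,0,0,0.4,0,-0.095,-0.198,0.06,0,0,0.4,0,-0.095,-0.198,0.06,0,0,0.4]
}}

```text
time: 10.2
position: [0.4595, -0.0541, 0.0842]
tool_rot: [-2.11, -2.316, 0.013]
ft_force: [-1.5, 0.7, -2.8]
grip_width: 0.694
```

```bash
python3 -c "
from h import *
snap('wrist','w7.png');go((*RK[2],.0418),.094)"
```

```text
t 10.25 shift [-0.0002  0.0035  0.0448] turn [-0.52 -0.01 -0.06] F [-0.2 -0.6 -1. ] g 0.69
```

View pics/w7.png

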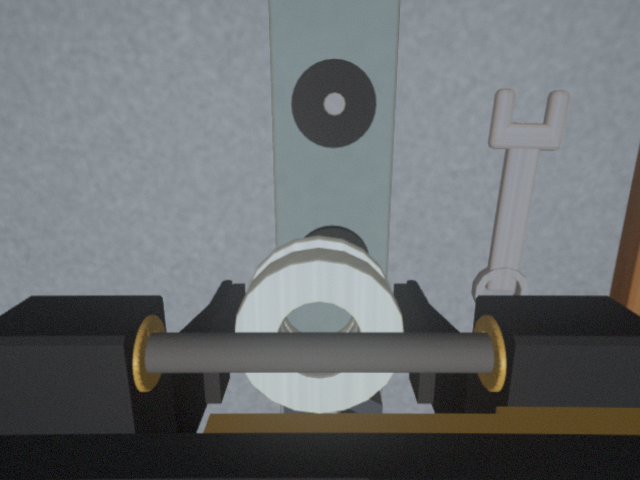

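>>> {"api": "play_rows", "payload": {
  "series": [0,0,0,0.01,0,0,0,0,0,0,0.015,0,0,0,0,0,0,0.015,0,0,0,0,0,0,0.015,0,0,0]
}}

```text
time: 10.58
position: [0.4659, -0.0541, 0.0753]
tool_rot: [2.115, 2.323, -0.0]
ft_force: [0.4, -0.3, -1.8]
grip_width: 0.692
```

```bash
python3 -c "
from h import *
snap('wrist','w8.png');go((*RK[2],.0418),.094);w=load('w8.png');f=w['frame'][:260,240:420,::-1]
cv2.imwrite('pics/w8c.png',cv2.resize(f,None,fx=2.3,fy=2.3))"
```

```text
t 10.63 shift [ 0.0003 -0.0016  0.0337] turn [ 0.05  0.01 -0.03] F [ 0.5 -0.2 -0.2] g 0.69
```

View pics/w8c.png

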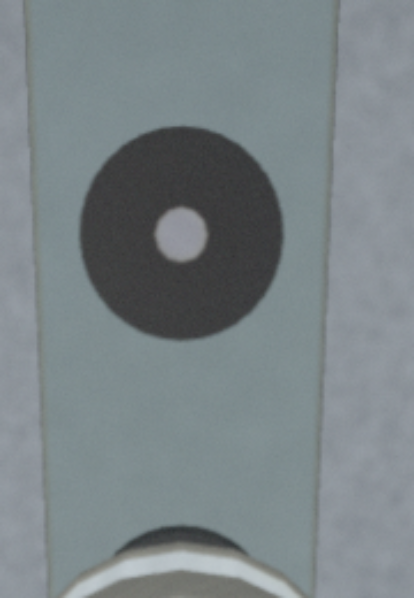

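Aligned; lowering.

>>> {"api": "play_rows", "payload": {
  "series": [0,0,-0.001,0.012,0,0,0,0,0,-0.001,0.022,0,0,0,0,0,-0.001,0.029,0,0,0,0,0,-0.001,0.032,0,0,0,0,0,-0.001,0.0335,0,0,0,0,0,-0.001,0.0335,0,0,0,0,0,-0.001,0.0335,0,0,0]
}}

```text
time: 11.22
position: [0.4647, -0.0543, 0.0418]
tool_rot: [2.115, 2.322, 0.0]
ft_force: [-0.2, 0.6, 0.2]
grip_width: 0.691
```

>>> {"api": "play_rows", "payload": {
  "series": [100,0,0,0,0,0,0,100,0,0,0,0,0,0,100,0,0,0,0,0,0,100,0,0,0,0,0,0,100,0,0,-0.01,0,0,0,100,0,0,-0.04,0,0,0,100,0,0,-0.08,0,0,0,100,0,0,-0.11,0,0,0,100,0,0,-0.11,0,0,0]
}}

```text
time: 11.97
position: [0.469, -0.0546, 0.1586]
tool_rot: [2.111, 2.316, 0.014]
ft_force: [0.4, 0.3, 0.1]
grip_width: 1.001
```

```bash
python3 -c "
from h import *
go((.658,-.0198,.15),.1);snap('side','s7.png');f=cv2.imread('pics/s7.png')[150:400,220:440];cv2.imwrite('pics/s7c.png',cv2.resize(f,None,fx=2.4,fy=2.4))"
```

```text
t 11.97 shift [0.0172 0.1913 0.0109] turn [ 0.7  -0.01 -0.41] F [0.4 0.3 0.1] g 1.001
```

View pics/s7c.png

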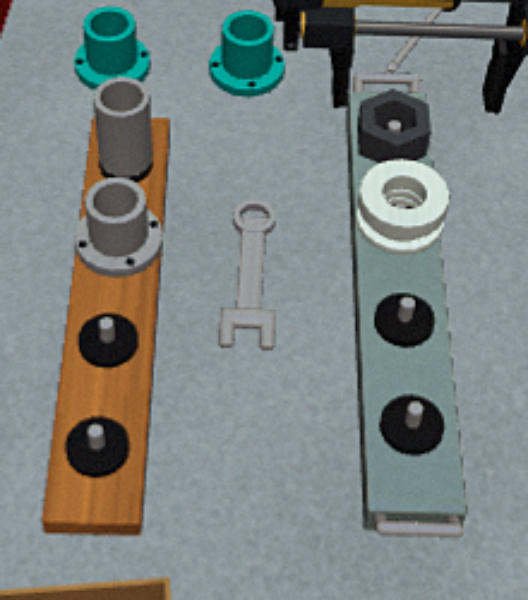

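The pulley is seated flat. Next is the hub.

>>> {"api": "play_rows", "payload": {
  "series": [100,0.002,0.02,0,0,0,-0.4,100,0.005,0.055,0,0,0,-0.4,100,0.008,0.09,0,0,0,-0.4,100,0.011,0.125,0,0,0,-0.4,100,0.014,0.16,0,0,0,-0.4,100,0.0165,0.185,0,0,0,-0.4,100,0.0175,0.196,0,0,0,-0.4,100,0.0175,0.196,0,0,0,-0.4,100,0.0175,0.196,0,0,0,-0.4,100,0.0175,0.196,0,0,0,-0.4]
}}

```text
time: 12.85
position: [0.6567, -0.0193, 0.1507]
tool_rot: [-2.107, -2.328, 0.002]
ft_force: [-0.3, -0.8, 0.4]
grip_width: 0.998
```

```bash
python3 -c "
from h import *
snap('wrist','w9.png');go((.658,-.0198,.040),.1)"
```

```text
t 12.9 shift [-0.0007  0.0013  0.1112] turn [-0.07 -0.01 -0.04] F [-0.4 -0.5  0.4] g 1.0
```

View pics/w9.png

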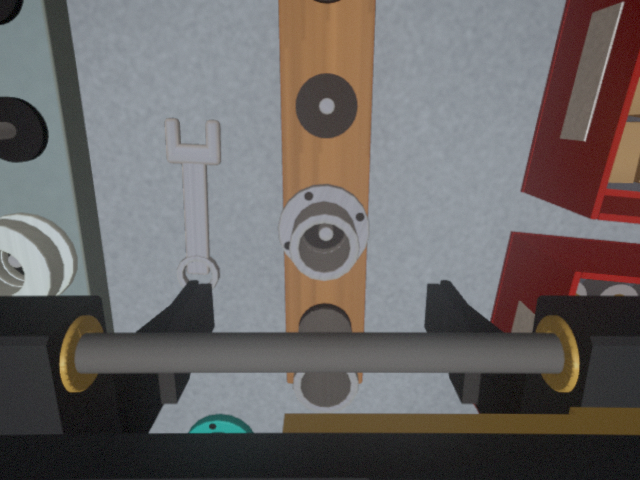

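The hub's neck top is centred at about (326,243), spanning columns 289–363.

```bash
python3 -c "
from h import *
w=load('w9.png');u=unproj(w,[(326,243),(289,243),(363,243),(326,279)],.072);print(u)"
```

```text
[[ 0.6599608  -0.01568345  0.072     ]
 [ 0.63842948 -0.01785202  0.072     ]
 [ 0.68147612 -0.01351515  0.072     ]
 [ 0.66230179 -0.03812792  0.072     ]]
```

>>> {"api": "play_rows", "payload": {
  "series": [100,0.002,0.002,0.025,0,0,0,100,0.002,0.002,0.05,0,0,0,100,0.002,0.002,0.075,0,0,0,100,0.002,0.002,0.1,0,0,0,100,0.002,0.002,0.111,0,0,0,100,0.002,0.002,0.111,0,0,0,100,0.002,0.002,0.111,0,0,0]
}}

```text
time: 13.48
position: [0.6595, -0.0166, 0.0411]
tool_rot: [-2.108, -2.329, -0.0]
ft_force: [-0.2, -0.5, 1.0]
grip_width: 0.998
```

>>> {"api": "play_rows", "payload": {
  "series": [0,0,0,0,0,0,0,0,0,0,0,0,0,0,0,0,0,0,0,0,0,0,0,0,0,0,0,0,0,0,0,0,0,0,0,0,0,0,0,0,0,0,0,0,0,0,0,0,0,0,0,0,0,0,0,0,0,0,0,0,0,0,0,0,0,0,0,0,0,0],
  "force": 40
}}

```text
time: 14.32
position: [0.6596, -0.0164, 0.0405]
tool_rot: [-2.107, -2.33, 0.0]
ft_force: [-1.7, 0.2, 1.3]
grip_width: 0.474
```

Gripped at 41 mm on the neck. Lifting.

>>> {"api": "play_rows", "payload": {
  "series": [0,0,0,-0.01,0,0,0,0,0,0,-0.03,0,0,0,0,0,0,-0.06,0,0,0,0,0,0,-0.09,0,0,0,0,0,0,-0.11,0,0,0,0,0,0,-0.11,0,0,0,0,0,0,-0.11,0,0,0]
}}

```text
time: 14.9
position: [0.6603, -0.0165, 0.1512]
tool_rot: [2.107, 2.329, 0.003]
ft_force: [0.1, -0.1, -5.0]
grip_width: 0.482
```

```bash
python3 -c "
from h import *
snap('wrist','w10.png');go((*RK[1],.15),.094)"
```

```text
t 14.95 shift [ 0.062  -0.1965 -0.0004] turn [-0.09 -0.02  0.36] F [ 0.3  0.2 -3.9] g 0.477
```

View pics/w10.png

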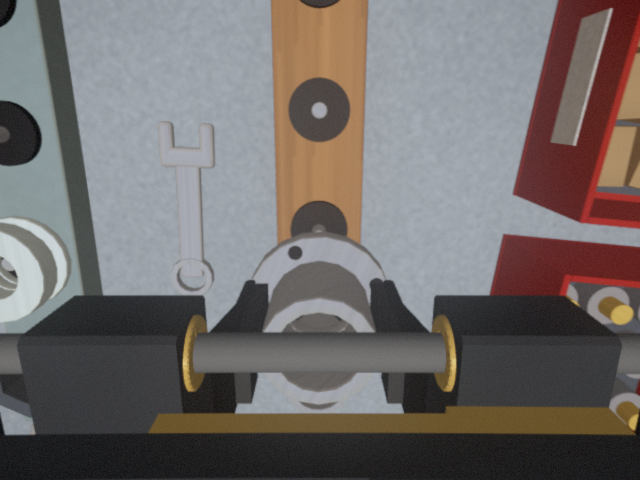

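The hub is held level. The flange's far edge is at (319,233), which gives its offset in the grip.

```bash
python3 -c "
from h import *
w=load('w10.png');p=get_state()['position'];u=unproj(w,[(319,233)],p[2]-.0065);print(u-p)"
```

```text
[[-0.00186056  0.02883122 -0.0065    ]]
```

>>> {"api": "play_rows", "payload": {
  "series": [0,0.006,-0.02,0,0,0,0.4,0,0.016,-0.05,0,0,0,0.4,0,0.026,-0.083,0,0,0,0.4,0,0.037,-0.115,0,0,0,0.4,0,0.047,-0.147,0,0,0,0.4,0,0.056,-0.175,0,0,0,0.4,0,0.0635,-0.1965,0,0,0,0.4,0,0.0635,-0.1965,0.02,0,0,0.4,0,0.0635,-0.1965,0.04,0,0,0.4,0,0.0635,-0.1965,0.05,0,0,0.4]
}}

```text
time: 15.78
position: [0.4545, 0.027, 0.0968]
tool_rot: [-2.112, -2.321, 0.007]
ft_force: [-1.0, 0.1, -3.6]
grip_width: 0.478
```

>>> {"api": "play_rows", "payload": {
  "series": [0,0,0,0.01,0,0,0,0,0,0,0.02,0,0,0,0,0,0,0.02,0,0,0,0,0,0,0.02,0,0,0]
}}

```text
time: 16.12
position: [0.4577, 0.0268, 0.0799]
tool_rot: [-2.116, -2.322, 0.002]
ft_force: [-0.1, 0.3, -2.9]
grip_width: 0.479
```

```bash
python3 -c "
from h import *
snap('wrist','w11.png');snap('side','s11.png');go((*RK[1],.0508),.094)"
```

```text
t 16.22 shift [-0.0012 -0.0015  0.0302] turn [ 0.06  0.01 -0.06] F [-0.4 -0.8 -3.9] g 0.474
```

View pics/w11.png

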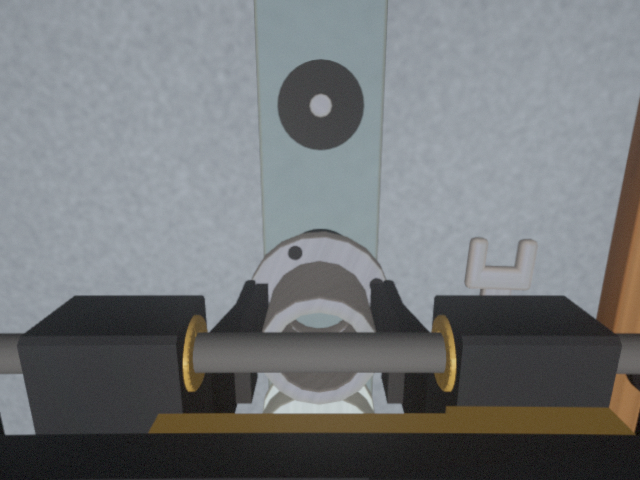

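View pics/s11.png

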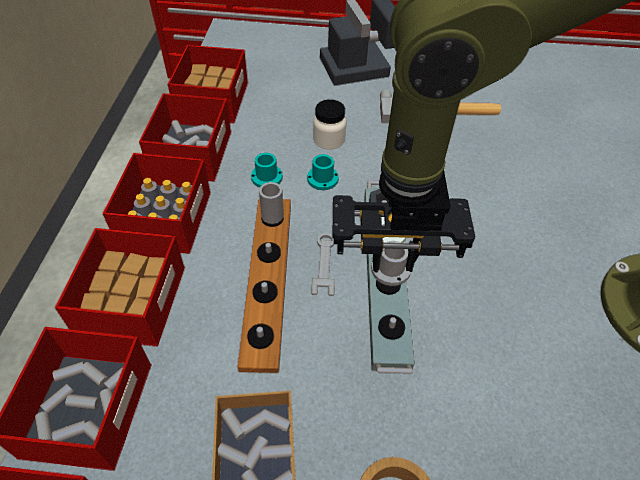

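The hub is over the centre-left seat and aligned to about 1 mm. Lowering 30 mm.

>>> {"api": "play_rows", "payload": {
  "series": [0,0,0,0.01,0,0,0,0,0,0,0.02,0,0,0,0,0,0,0.026,0,0,0,0,0,0,0.029,0,0,0,0,0,0,0.0302,0,0,0,0,0,0,0.0302,0,0,0,0,0,0,0.0302,0,0,0]
}}

```text
time: 16.8
position: [0.4568, 0.027, 0.0504]
tool_rot: [-2.114, -2.321, 0.003]
ft_force: [-5.3, -1.0, 4.9]
grip_width: 0.476
```

Contact (Fz rose by about 8 N). Releasing and retreating.

>>> {"api": "play_rows", "payload": {
  "series": [100,0,0,-0.0005,0,0,0,100,0,0,-0.0005,0,0,0,100,0,0,-0.0005,0,0,0,100,0,0,-0.0005,0,0,0,100,0,0,-0.0005,0,0,0,100,0,0,-0.01,0,0,0,100,0,0,-0.04,0,0,0,100,0,0,-0.08,0,0,0,100,0,0,-0.1,0,0,0,100,0,0,-0.1,0,0,0]
}}

```text
time: 17.63
position: [0.4617, 0.0275, 0.1561]
tool_rot: [2.112, 2.318, 0.014]
ft_force: [0.5, -0.6, 0.1]
grip_width: 0.988
```

```bash
python3 -c "
from h import *
go((.6665,-.098,.15),.1);snap('side','s12.png');f=cv2.imread('pics/s12.png')[150:400,220:440];cv2.imwrite('pics/s12c.png',cv2.resize(f,None,fx=2.4,fy=2.4))"
```

```text
t 17.63 shift [-0.144   0.1922  0.0078] turn [ 0.59 -0.11 -0.4 ] F [ 0.5 -0.6  0.1] g 0.988
```

View pics/s12c.png

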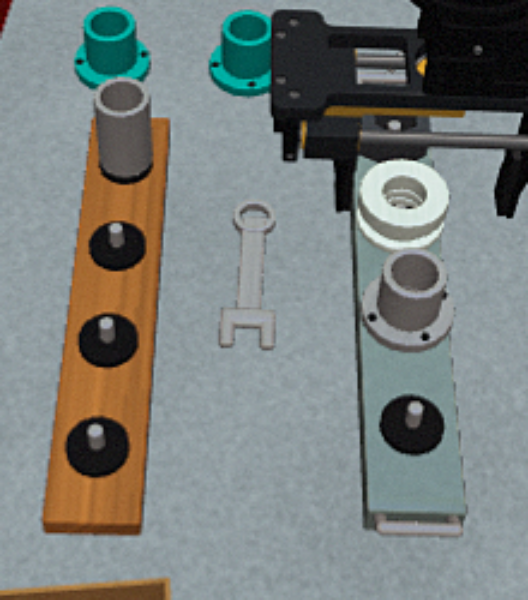

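The hub is seated upright. Next is the sleeve.

>>> {"api": "play_rows", "payload": {
  "series": [100,-0.014,0.019,0,0,0,-0.4,100,-0.035,0.047,0,0,0,-0.4,100,-0.057,0.077,0,0,0,-0.4,100,-0.08,0.107,0,0,0,-0.4,100,-0.102,0.137,0,0,0,-0.4,100,-0.125,0.167,0,0,0,-0.4,100,-0.144,0.197,0,0,0,-0.4,100,-0.144,0.197,0,0,0,-0.4,100,-0.144,0.197,0,0,0,-0.4,100,-0.144,0.197,0,0,0,-0.4]
}}

```text
time: 18.52
position: [0.6663, -0.0977, 0.1487]
tool_rot: [-2.106, -2.328, 0.003]
ft_force: [0.8, -0.1, 0.3]
grip_width: 1.0
```

```bash
python3 -c "
from h import *
snap('wrist','w12.png');go((.6665,-.098,.048),.1)"
```

```text
t 18.57 shift [-0.001   0.0003  0.1015] turn [-0.1  -0.06  0.04] F [ 1.3 -0.1  0.5] g 1.001
```

View pics/w12.png

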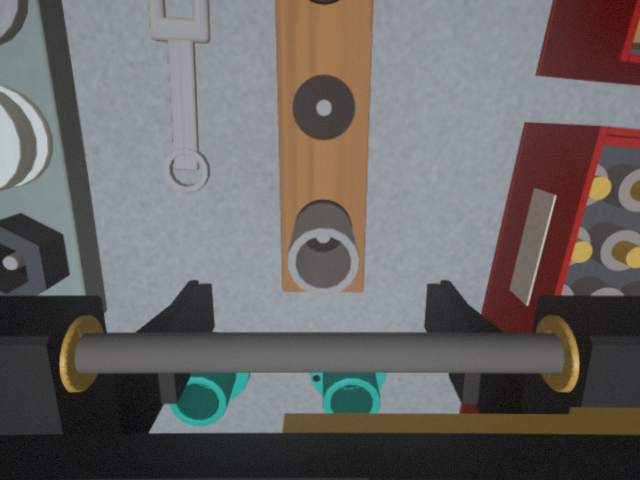

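The sleeve's top is centred at about (323,259). The turquoise hubs are well clear.

```bash
python3 -c "
from h import *
w=load('w12.png');u=unproj(w,[(323,259),(289,259),(358,259),(323,294)],.089);print(u)"
```

```text
[[ 0.66794116 -0.0974721   0.089     ]
 [ 0.64952003 -0.09934524  0.089     ]
 [ 0.68688844 -0.09554177  0.089     ]
 [ 0.67005208 -0.11799262  0.089     ]]
```

>>> {"api": "play_rows", "payload": {
  "series": [100,0,0.001,0.025,0,0,0,100,0,0.001,0.05,0,0,0,100,0,0.001,0.075,0,0,0,100,0,0.001,0.095,0,0,0,100,0,0.001,0.1015,0,0,0,100,0,0.001,0.1015,0,0,0,100,0,0.001,0.1015,0,0,0]
}}

```text
time: 19.15
position: [0.6686, -0.0972, 0.05]
tool_rot: [2.106, 2.33, 0.002]
ft_force: [-0.3, 0.2, 0.3]
grip_width: 1.004
```

>>> {"api": "play_rows", "payload": {
  "series": [0,0,0,0,0,0,0,0,0,0,0,0,0,0,0,0,0,0,0,0,0,0,0,0,0,0,0,0,0,0,0,0,0,0,0,0,0,0,0,0,0,0,0,0,0,0,0,0,0,0,0,0,0,0,0,0,0,0,0,0,0,0,0,0,0,0,0,0,0,0],
  "force": 40
}}

```text
time: 19.98
position: [0.6684, -0.0978, 0.0487]
tool_rot: [-2.107, -2.33, 0.0]
ft_force: [0.1, 0.6, -0.3]
grip_width: 0.446
```

>>> {"api": "play_rows", "payload": {
  "series": [0,0,0,0,0,0,0,0,0,0,-0.01,0,0,0,0,0,0,-0.03,0,0,0,0,0,0,-0.06,0,0,0,0,0,0,-0.09,0,0,0,0,0,0,-0.1,0,0,0,0,0,0,-0.1,0,0,0,0,0,0,-0.1,0,0,0]
}}

```text
time: 20.65
position: [0.6683, -0.0977, 0.1485]
tool_rot: [-2.107, -2.33, -0.0]
ft_force: [-0.2, 0.8, -2.5]
grip_width: 0.447
```

```bash
python3 -c "
from h import *
snap('wrist','w13.png');go((*RK[0],.15),.094)"
```

```text
t 20.7 shift [ 0.2227 -0.1962 -0.0023] turn [-0.14 -0.04  0.36] F [-0.6  0.3 -2.3] g 0.453
```

View pics/w13.png

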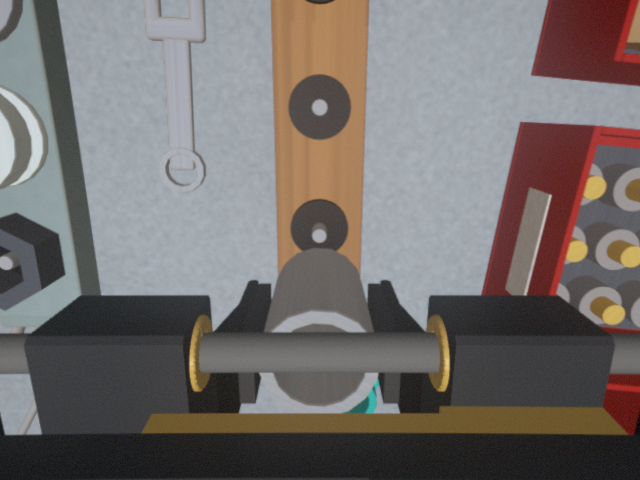

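```bash
python3 -c "
from h import *
w=load('w13.png');p=get_state()['position'];print(unproj(w,[(319,249)],p[2]-.0247)-p,unproj(w,[(320,310),(320,406)],p[2]+.0403)-p)"
```

```text
[[-0.00107511  0.01619135 -0.0247    ]] [[-0.00079092  0.01710038  0.0403    ]
 [ 0.00275377 -0.01790428  0.0403    ]]
```

>>> {"api": "play_rows", "payload": {
  "series": [0,0.02,-0.018,0,0,0,0.4,0,0.05,-0.044,0,0,0,0.4,0,0.08,-0.07,0,0,0,0.4,0,0.11,-0.097,0,0,0,0.4,0,0.14,-0.123,0,0,0,0.4,0,0.17,-0.15,0,0,0,0.4,0,0.2,-0.176,0,0,0,0.4,0,0.2225,-0.1965,0,0,0,0.4,0,0.2225,-0.1965,0,0,0,0.4,0,0.2225,-0.1965,0,0,0,0.4]
}}

```text
time: 21.53
position: [0.4483, 0.1051, 0.147]
tool_rot: [-2.109, -2.326, 0.004]
ft_force: [0.5, -0.7, -0.9]
grip_width: 0.447
```

>>> {"api": "play_rows", "payload": {
  "series": [0,0,0,0.02,0,0,0,0,0,0,0.04,0,0,0,0,0,0,0.055,0,0,0,0,0,0,0.055,0,0,0,0,0,0,0.055,0,0,0]
}}

```text
time: 21.95
position: [0.4502, 0.1024, 0.0925]
tool_rot: [-2.117, -2.32, 0.006]
ft_force: [0.1, -0.5, -2.3]
grip_width: 0.445
```

```bash
python3 -c "
from h import *
snap('wrist','w14.png');snap('side','s14.png');go((*RK[0],.059),.094)"
```

```text
t 22.05 shift [ 0.0013 -0.0015  0.0352] turn [ 0.04  0.02 -0.11] F [ 0.4 -0.4 -1.8] g 0.452
```

View pics/w14.png

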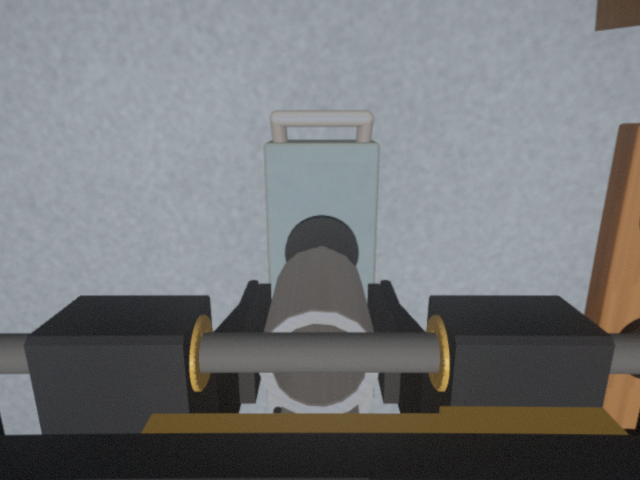

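View pics/s14.png

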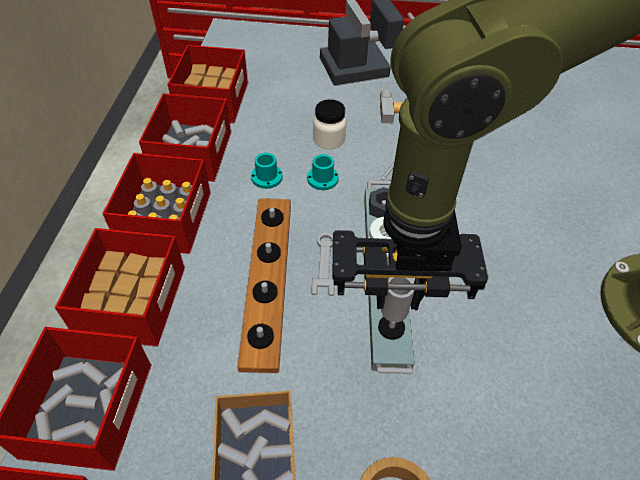

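The sleeve hangs over the far-left seat, and the disc's far edge is at (321,216). I'll shift 2 mm left and lower about 34 mm.

>>> {"api": "play_rows", "payload": {
  "series": [0,0.002,-0.0015,0.01,0,0,0,0,0.002,-0.0015,0.02,0,0,0,0,0.002,-0.0015,0.029,0,0,0,0,0.002,-0.0015,0.0335,0,0,0,0,0.002,-0.0015,0.0345,0,0,0,0,0.002,-0.0015,0.0345,0,0,0,0,0.002,-0.0015,0.0345,0,0,0]
}}

```text
time: 22.63
position: [0.4491, 0.1057, 0.0591]
tool_rot: [2.115, 2.322, 0.0]
ft_force: [-0.4, -0.4, -2.5]
grip_width: 0.451
```

>>> {"api": "play_rows", "payload": {
  "series": [0,0,0,0.0005,0,0,0,0,0,0,0.001,0,0,0,0,0,0,0.001,0,0,0]
}}

```text
time: 22.88
position: [0.4492, 0.1058, 0.0586]
tool_rot: [2.115, 2.322, 0.001]
ft_force: [-0.1, 0.2, 1.6]
grip_width: 0.447
```

Contact. Releasing and retreating upward.

>>> {"api": "play_rows", "payload": {
  "series": [100,0,0,0,0,0,0,100,0,0,0,0,0,0,100,0,0,0,0,0,0,100,0,0,0,0,0,0,100,0,0,0,0,0,0,100,0,0,-0.01,0,0,0,100,0,0,-0.04,0,0,0,100,0,0,-0.08,0,0,0,100,0,0,-0.12,0,0,0,100,0,0,-0.12,0,0,0]
}}

```text
time: 23.72
position: [0.4538, 0.107, 0.1869]
tool_rot: [2.112, 2.318, 0.02]
ft_force: [1.9, -0.4, -0.5]
grip_width: 0.989
```

>>> {"api": "play_rows", "payload": {
  "series": [100,0.04,0.06,-0.02,0,0,0,100,0.08,0.06,-0.02,0,0,0,100,0.12,0.06,-0.02,0,0,0,100,0.16,0.06,-0.02,0,0,0,100,0.2,0.06,-0.02,0,0,0,100,0.24,0.06,-0.02,0,0,0,100,0.24,0.06,-0.02,0,0,0,100,0.24,0.06,-0.02,0,0,0,100,0.24,0.06,-0.02,0,0,0]
}}

```text
time: 24.47
position: [0.4861, 0.3509, 0.1984]
tool_rot: [2.113, 2.324, -0.001]
ft_force: [0.4, -0.3, -0.5]
grip_width: 0.997
```

```bash
python3 - <<'E'
from h import *
for n,(x0,y0,x1,y1) in {'top':(180,140,450,350),'side':(230,150,430,390)}.items():
    snap(n,n+'9.png'); f=cv2.imread(f'pics/{n}9.png')[y0:y1,x0:x1]
    k=min(800/(x1-x0),600/(y1-y0)); print(k); cv2.imwrite(f'pics/{n}9c.png',cv2.resize(f,None,fx=k,fy=k,interpolation=cv2.INTER_CUBIC))
print(get_state())
E
```

```text
2.857142857142857
2.5
{'time': 24.5667, 'joint_positions': array([-0.89259775,  0.22531558,  0.26524623,  1.62740762, -0.05974211,
        1.2969597 , -0.52658457]), 'qd': array([ 0.01020353, -0.00778515,  0.00898801,  0.00753322, -0.00564449,
       -0.00462856, -0.00139909]), 'joint_torque': array([-1.14739694e+00, -4.14106178e+01,  1.13116778e+00, -3.08761847e+01,
       -1.88298756e-01, -2.45791627e-02,  1.00955942e-03]), 'position': array([0.48724169, 0.348382  , 0.19866308]), 'tool_rot': array([ 2.11738366e+00,  2.31939399e+00, -3.28360943e-04]), 'ft_force': array([ 1.15365697, -0.3027386 ,  0.66973165]), 'torque': array([-0.13687121,  0.06126522,  0.00957762]), 'grip_width': 0.9990601384167327}
```

View pics/top9c.png

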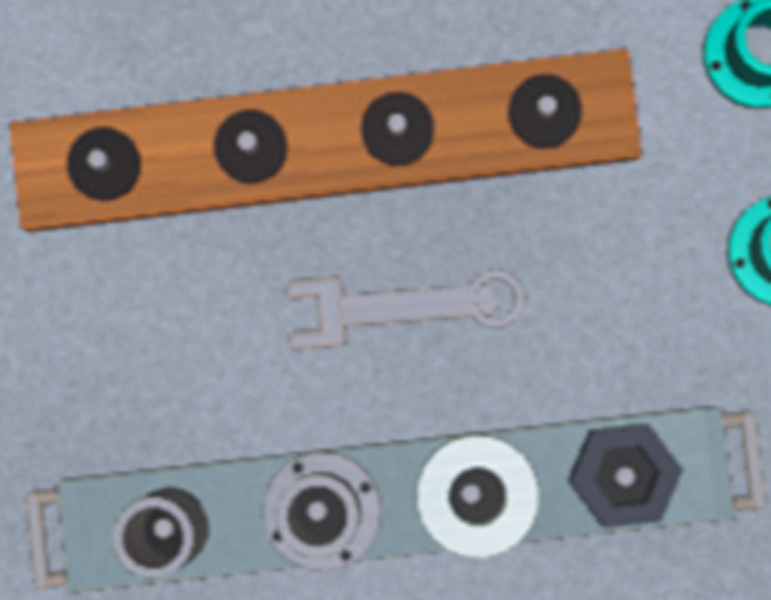

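View pics/side9c.png

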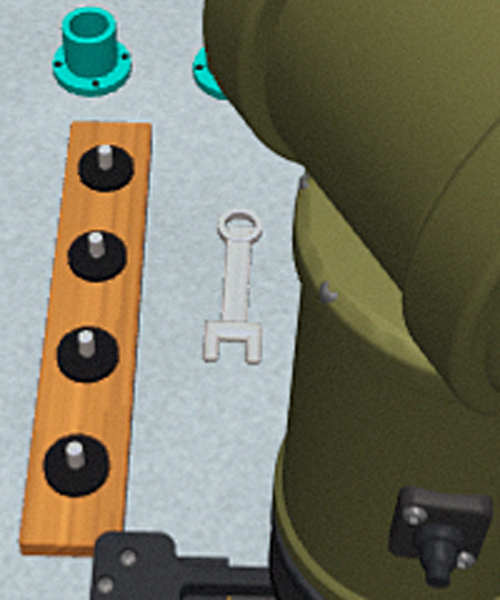

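The top view shows, left to right in the rack, sleeve, hub, pulley and nut, each with its pin visible inside the bore. I'll check that each is upright by comparing the projected top and underside positions.

```bash
python3 - <<'E'
from h import *
i=load('top9.png'); k=2.857; f=cv2.imread('pics/top9c.png')
a=np.linspace(0,2*np.pi,73)
def circ(c,r,z,col):
    p=(proj(i,np.c_[c[0]+r*np.cos(a),c[1]+r*np.sin(a),np.full(73,z)])-[180,140])*k
    cv2.polylines(f,[np.int32(p*8)],True,col,1,cv2.LINE_AA,3)
# centres from top rims
T=lambda p:np.array(p)/k+[180,140]
for n,c,z,r,zz in [('sleeve',(155,536),.099,.020,.034),('hub',(316,508),.082,.021,.044),('pulley',(478,495),.066,.031,.066),('nut',(626,474),.060,.025,.034)]:
    u=unproj(i,T(c),z)[0]; print(n,np.round(u,4))
    circ(u,r,z,(0,0,255)); circ(u,.031 if n=='hub' else r,zz,(0,255,0))
cv2.imwrite('pics/top9o.png',f)
E
```

```text
sleeve [0.4484 0.1023 0.099 ]
hub [0.4595 0.0244 0.082 ]
pulley [ 0.4636 -0.0568  0.066 ]
nut [ 0.4725 -0.1326  0.06  ]
```

View pics/top9o.png

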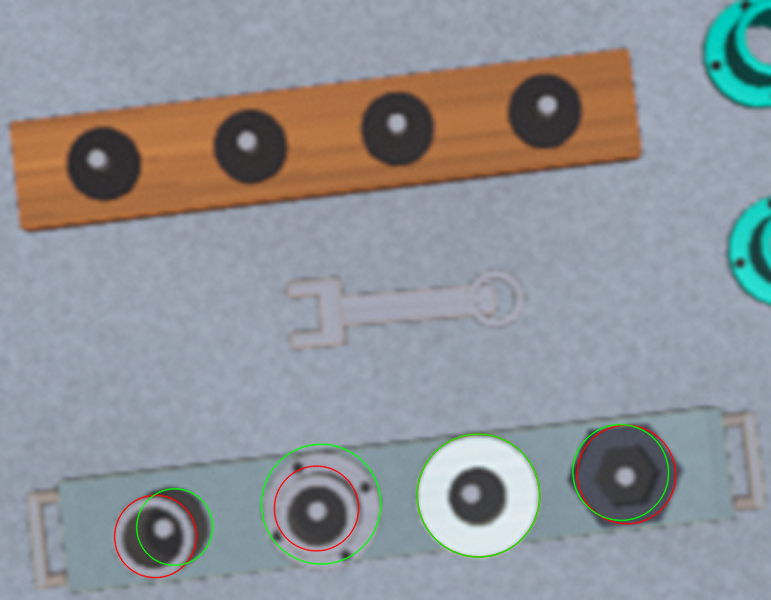

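The outlines match upright, seated parts. My rough hub centre was a few pixels off, but the neck and flange are consistent with each other. The arm is clear, so I'll hand in.

```bash
python3 -c "
from h import *
print(close_job())"
```

```text
the job is handed in; nothing more can be done
None
```

All four parts are on the grey carry rack in reverse order. From the robot's left to right they stand sleeve, hub, pulley, nut. I handed the job in at about 24.6 s, with the gripper open and well away from everything.

**Final position check:** the last top view shows each pin inside its own part's bore. The measured part centres are within about 3 mm of the pins, against 10 mm of play. The top and underside outlines fit upright, flat parts, and each part met its seat at the height expected, within about 1 mm. Wrist forces read after each move stayed below 10 N.

**Checks that disagreed:**
- **Pulley grip:** the gripper read about 60 mm on the 62 mm rim, probably because the fingers closed before the arm had settled. The pulley still lifted level and sat flat.
- **Hub outline:** my hand-picked hub centre in the final overlay was a few pixels off, though its neck and flange agree with each other.
- **Side view:** the arm blocked the rack in the last side picture. The nut, pulley and hub were seen seated from the side earlier. The sleeve's final seating rests on the top view and the contact height and force.

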